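Fetch the cheese carrier with the reach hook and weigh it

TASK

Pick up the long wooden-handled hook and, touching the cheese carrier only with the hook, catch its swinging handle and draw it gently along the counter until its tray is wholly out from under the glass shelf. Then lay the hook down flat on the counter, take the carrier by its handle and set it down gently and upright in the middle of the scale's plate. Leave the other goods where they stand, and keep the carrier from tipping.

Things in the scene. Friction and masses are not known exactly. Their poses are not given: they have to be found in the camera images.
- shelf_edge (a point): Fixed low shelf of clear glass, 260 deep x 500 wide x 8 mm, on four 14 mm steel posts at its corners, open on all sides. The point is the middle of the glass's front edge (towards the robot), at half its thickness, 169 mm above the counter; free height below it 165 mm. x points in under the glass, y left along the edge, z up. Cheeses stand on its rear corners.
- carrier_mid (a point): Loose cheese carrier: aluminium tray 120 mm long (x) x 110 mm wide (y), rim 30 mm high, with a fixed cheese wheel in it (96 mm diameter, top 46 mm above the underside); about 0.35 to 0.7 kg in all. The point is on its centre line, 50 mm above its underside. Its -x end faces the robot, at most 0.22 rad askew to the shelf. Its bail handle: see bail_front and bail_top.
- bail_front (a point): Front pivot of the carrier's bail, 16 mm above its underside, 67 mm to -x of its middle. The bail is 8 mm round steel bar: one leg rises 94 mm from each pivot, just outside the tray's ends; a level bar along x joins them, 110 mm above the underside when upright, with a wooden grip in its middle, 70 long, 12 wide, 16 mm high. It swings sideways only, about x.
- bail_top (a point): Where the middle of the wooden grip is when the bail stands upright. The bail stays where it is put (about 3 N at mid height swings it) and stops at 0.32 rad to either side. Its lean at the start is anywhere in that range and NOT reported: find it by touch or eye. So 65 mm above the counter a leg is up to 16 mm to either side of upright, the grip up to 30 mm; closing fingers can push it upright.
- hook_grip (a point): Loose reach hook, 0.18 kg, lying on the counter: wooden handle 130 long (x) x 20 wide (y) x 36 mm high, then an 8 mm round steel shaft along +x at half its height. The point lies half-way up (18 mm) in the handle, 30 mm ahead of its middle, near the centre of mass: a good place to grip. The handle runs from 95 mm behind the point to 35 mm ahead.
- hook_bend (a point): The corner of the hook's square bend, on the shaft's axis, 155 mm ahead (+x) of hook_grip. From here the 8 mm bar runs 15 mm to the hook's own -y (right as seen from the handle, level) and ends round, 19 mm from the axis: a short catch, which holds an 8 mm bar only while that bar lies close against the shaft. Same axes as hook_grip.
- plate_top (a point): Middle of the top face of the counter scale's steel plate, 240 (x) x 230 mm (y), 70 mm above the counter when empty. It stands on a fixed white housing 260 x 250 mm, with a low front panel reaching 175 mm to -x of the middle.
- plate (a joint): How far the scale's plate has sunk, m: 0 empty, about 1.1 mm per 100 g, at most 14 mm.
- cheese_mid (a point): Bystander: loose cheese wheel, 84 mm diameter, 50 mm high, under the glass to the right of the carrier; point at its centre.
- tub_mid (a point): Bystander: loose white jar, 80 mm diameter, 85 mm high, under the glass to the left of the carrier; point at its centre.
- milk_mid (a point): Bystander: loose white milk bottle, 72 mm diameter, 190 mm high, on the counter beside the shelf; point 90 mm up on its axis.

How it is judged:
On the way, in this order (a step that is already met when the one before it is completed fails the run):
1. the hook is picked up off the counter (height (world z) of hook_grip above 0.032 m and height (world z) of hook_bend above 0.025 m), for 0.2 s.
2. the carrier has been drawn out from under the glass along the counter, by the hook alone (x of carrier_mid in the frame of shelf_edge below -0.06 m and height (world z) of carrier_mid below 0.06 m), for 0.1 s.
3. the hook is laid flat on the counter and let go (height (world z) of hook_grip below 0.03 m and height (world z) of hook_bend below 0.035 m and linear speed of hook below 0.05 m/s and contact force between hook and the fingers below 0.1 N), for 0.2 s.
At the end, for the whole second after the job is handed in: The carrier stands upright (within 0.08 rad), at rest, with all its weight on the scale's plate, its centre within 30 mm of the plate's middle; the hook lies at rest flat on the counter (horizontal distance between carrier_mid and plate_top below 0.03 m and z of carrier_mid in the frame of plate_top between 0.044 and 0.056 m and angle between carrier_mid's own z axis and vertical below 0.08 rad and value of joint plate above 0.002 m and linear speed of each of carrier, hook below 0.02 m/s and height (world z) of hook_grip below 0.03 m and height (world z) of hook_bend below 0.035 m); the robot touches nothing.
It fails at once if the robot itself touches the carrier while it is still under the glass (centre less than 60 mm out from the front edge) (x of carrier_mid in the frame of shelf_edge between -0.06 and 0.3 m and height (world z) of carrier_mid below 0.06 m and contact force between any of the arm, the fingers and carrier above 0.3 N).
It fails at once if the carrier tips more than 0.35 rad (angle between carrier_mid's own z axis and vertical above 0.35 rad).
It fails at once if the carrier is dropped or banged on the scale (its plate sinks faster than 0.18 m/s) (velocity of joint plate above 0.18 m/s).
It fails at once if a bystander is moved more than 30 mm (distance of any of cheese_mid, tub_mid, milk_mid from where it was at the start of the episode above 0.03 m).
It fails at once if the hook pushes or pulls the carrier with more than 15 N (contact force between hook and carrier above 15 N).
It also fails if it takes over 72 s, if anything falls off the work surface, if the arm or the gripper's body presses on something with over 40 N, if the wrist force passes 120 N, or if a joint passes its speed limit or range.

ROBOT

A 6-joint arm with a two-finger parallel gripper is mounted at the origin on the work surface. World frame = base frame: x ahead of the robot, y to its left, z up, the work surface at z = 0. Lengths are in m, angles in rad, forces in N, time in s.
With the tool pointing down it reaches from about 0.35 to 0.85 m from the base axis. Payload 8.1 kg.
Tool frame: the origin (TCP) lies midway between the tips of the shut fingers; the grasp point (between the pads) lies 19 mm behind it; z points along the fingers, y is the direction in which the jaws open and shut (so a half turn about z gives the same grasp; the last joint's range is limited). The gripper opens to 93 mm and grips with 3 to 60 N. Pads are 15 mm wide; open, the fingers measure 128 mm over their backs; the gripper's body (75 mm by 188 mm) begins 65 mm behind the grasp point.
Start: joints at [1.148, 0.13, 1.488, -0, 1.523, -0.085], TCP at [0.199, 0.566, 0.219] pointing down, gripper open.
Joint ranges: [-2.96, 2.96], [-0.89, 2.26], [0.02, 2.5], [-1.34, 4.48], [0, 2.73], [-2.66, 2.66]. Speed limits (rad/s): [2.39, 2.39, 2.79, 3.14, 3.14, 3.14].

INTERFACE

Orientations are given as a rotation vector (axis times angle).
In Python, from plant import robot gives the robot as it stands. The module is installed in compiled form; this text tells all that it offers.
- The arm moves only by the shell command python3 -m pendant 'ROWS' [FORCE]. ROWS is JSON, a list of rows, each an object with "translation": the shift along the tool's x, y, z in mm, a list of three; "twist": the turn, a rotation vector about the tool's x, y, z in rad, a list of three; "grip": the opening, from -1 (shut) to 1 (fully open). A call has exactly 10 rows; each row shifts and turns the pose as measured when the row begins, along the tool's axes as they then stand; what a row does not reach is not made up. A row lasts 1/10 s, in which the tool goes at most 50 mm and 8.59 degrees, less where a joint would pass 70% of its speed; a pose out of reach is approached as far as the arm can. A call is refused whole if a number of a shift passes 50 or a number of a turn 0.15, either way. A call with a gripper value outside its range is refused whole. The fingers move at their own pace and stop on an object; FORCE is the grip in N (left out, the last holds). Time passes only in rows, so rows that do not move let the fingers close, or fill a call up. It gives the time, the measured TCP pose, the force and the opening at its end, in the units of the state.
- robot.read_state(): the state, without advancing time (a new reading comes with each control period).
- robot.read_camera(name): name is "scene" or "top" or "wrist"; returns (picture, depth): 420x560x3 uint8, red, green, blue; 420x560 float32, m along the optical axis (not along the pixel's ray), 0 where there is no reading.
- robot.camera_info(name): a dict with "vertical_fov" (degrees; the focal length in pixels is half the picture's height over the tangent of half this angle, whatever the lens; pixels are square), "cx", "cy" (the principal point, pixels), "cam_to_world" (4x4, takes a point from camera to world coordinates). Camera axes: x right, y up, looking along -z (the intrinsics and any distortion apply to the point x, -y, -z); pixel columns grow to the right and rows downward; lengths in m; the calibration is good to about 2 mm. A picture is of the moment at which its call begins: read the wrist's pose just before it. camera_info takes no time and is no camera call; for the wrist camera it gives the pose at the moment of the call.
- robot.close_job(): hands the job in, once; it reports no verdict.
The state is a dict: "t": time; "q": joint angles; "dq": joint speeds; "joint_torque": joint torques, N m; "tool_pos": TCP position; "orientation": TCP orientation; "force": force on the tool from outside, world axes, zero at the start; "wrist_torque": the same for the moment, N m; "opening": finger opening in m.
Only numpy, scipy, OpenCV 4.12 (cv2) and the standard library are available. Lean on these libraries where they do the work, as an engineer would, in place of code of your own. Each camera call takes 0.05 s, during which the arm holds its last target. There are 200 camera calls.

## Working session

There is one attempt and no reset: what is moved stays moved. The work goes in short steps, Python scripts to look and compute and a shell command to move; the robot and the scene stay as the last step left them, time stands still between calls to the robot, and variables do not carry over. Pictures are saved under pics/ and viewed, about 8 in all and at most 12, crops included, and the job is handed in when it is done.

```bash
mkdir -p pics; cat > h.py <<'E'
import numpy as np, cv2
from plant import robot
from scipy.spatial.transform import Rotation as R
def snap(n):
    i=robot.camera_info(n); p,d=robot.read_camera(n)
    np.savez(f'pics/{n}.npz',p=p,d=d,T=i['cam_to_world'],c=[i['cx'],i['cy'],i['vertical_fov']]); return p,d,i
def load(n):
    z=np.load(f'pics/{n}.npz'); return z['p'],z['d'],z['T'],z['c']
def ray(n,u,v):
    p,d,T,c=load(n); f=210/np.tan(np.radians(c[2])/2)
    r=np.array([(u-c[0])/f,-(v-c[1])/f,-1.]); return T[:3,3],T[:3,:3]@r
def px(n,u,v,z=None):
    o,r=ray(n,u,v); d=load(n)[1]
    return o+r*((z-o[2])/r[2] if z is not None else d[int(v),int(u)])
def cloud(n):
    p,d,T,c=load(n); f=210/np.tan(np.radians(c[2])/2)
    v,u=np.mgrid[:420,:560]; P=np.stack([(u-c[0])/f*d,-(v-c[1])/f*d,-d],-1)
    return P@T[:3,:3].T+T[:3,3]
def st():
    s=robot.read_state(); r=R.from_rotvec(s['orientation']).as_matrix()
    print('t',round(s['t'],2),'tcp',np.round(s['tool_pos'],4),'F',np.round(s['force'],2),'op',round(s['opening'],4)); print(np.round(r,3)); return s,r
E
python3 - <<'E'
from h import *
st(); print({k:v for k,v in robot.camera_info('top').items()},robot.camera_info('scene'))
for n in('top','scene'):
    p,d,i=snap(n); cv2.imwrite(f'pics/{n}0.png',cv2.resize(p[:,:,::-1],(800,600),interpolation=cv2.INTER_CUBIC))
E
```

```text
t 0.0 tcp [0.1986 0.5656 0.2176] F [-0.03 -0.62 -0.57] op 0.0926
[[-0.943  0.331 -0.001]
 [ 0.331  0.943 -0.002]
 [ 0.    -0.002 -1.   ]]
{'vertical_fov': 51.69548406186036, 'cx': 283.5153904480674, 'cy': 203.7295197196467, 'cam_to_world': array([[-0.0247956 ,  0.99754712, -0.06545938,  0.52189988],
       [-0.99956916, -0.02371059,  0.01730065, -0.05784368],
       [ 0.01570613,  0.06586016,  0.99770525,  1.21893644],
       [ 0.        ,  0.        ,  0.        ,  1.        ]])} {'vertical_fov': 50.7460483577872, 'cx': 271.9986562435418, 'cy': 205.62640007578418, 'cam_to_world': array([[ 0.41989241,  0.78600319, -0.45375032,  0.08127022],
       [-0.9075237 ,  0.35836913, -0.2190258 , -0.2974565 ],
       [-0.00954487,  0.50375644,  0.863793  ,  1.11430664],
       [ 0.        ,  0.        ,  0.        ,  1.        ]])}
```

View pics/top0.png

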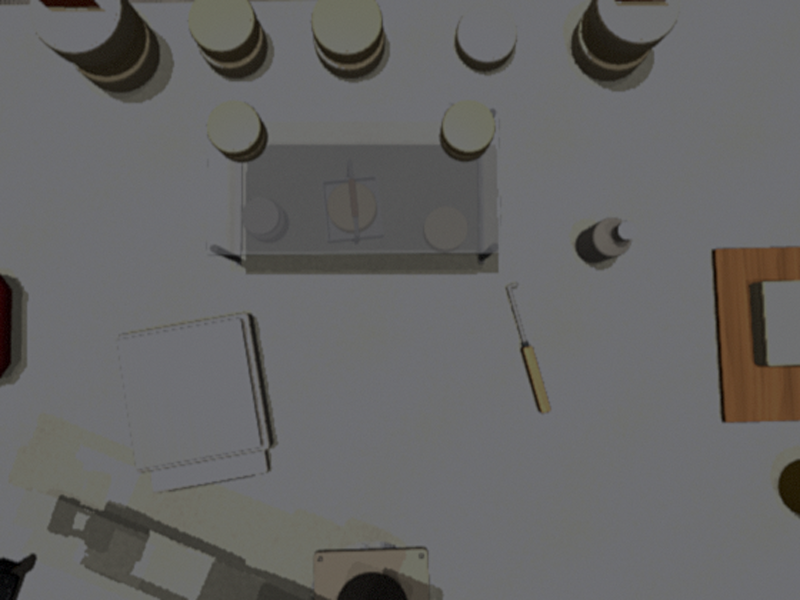

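View pics/scene0.png

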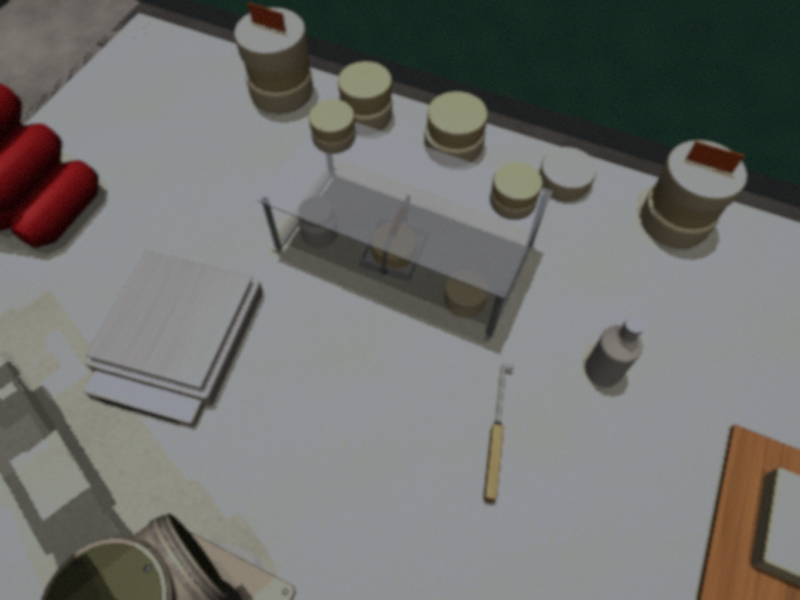

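The top view (800x600) shows the hook's handle end at (545,411), its front at (526,346) and the bend at (512,287), with the catch to the right. It also shows the plate corners at (118,337), (245,315), (268,447) and (140,470), and the carrier under the glass at about (352,208). In the scene view the bail seems to lean.

```bash
python3 - <<'E'
from h import *
k=.7
def q(l,n,u,v,z): print(l,np.round(px(n,u*k,v*k,z),3), 'depthpt',np.round(px(n,u*k,v*k),3))
q('hback','top',545,411,.036);q('hfront','top',526,346,.036);q('bend','top',512,287,.022)
for u,v in((118,337),(245,315),(268,447),(140,470)): q('plate','top',u,v,.07)
for u,v in((326,184),(377,179),(382,237),(330,242)): q('tray rim','top',u,v,.03)
q('wheel','top',352,207,.046)
q('bailrear','top',350,163,.106);q('bailfront','top',356,243,.106)
q('glass front L','top',207,254,.173);q('glass fr R','top',497,254,.173)
q('cheese','top',445,228,.05);q('tub','top',262,217,.085);q('milk','top',605,238,.15)
q('sc fr corner','scene',361,269,.0);q('sc bail leg base','scene',385,272,.016);q('sc bail top f','scene',386,232,.106);q('sc bail top r','scene',408,198,.106)
p,d,i=(lambda a:(a[0],a[1],0))(load('scene'))
cr=p[120:210,220:360,::-1]; cr=cv2.convertScaleAbs(cr,alpha=1.6)
p=load('top')[0]; cr2=cv2.convertScaleAbs(p[100:190,200:340,::-1],alpha=1.6)
cv2.imwrite('pics/c1.png',cv2.resize(np.vstack([cr,cr2])[:, :],None,fx=5,fy=3.3*5/3.3*.66,interpolation=cv2.INTER_CUBIC) if 0 else cv2.resize(np.hstack([cr,cr2]),None,fx=2.85,fy=2.85,interpolation=cv2.INTER_CUBIC))
E
```

```text
hback [ 0.365 -0.338  0.036] depthpt [ 0.366 -0.338  0.039]
hfront [ 0.489 -0.307  0.036] depthpt [ 0.489 -0.308  0.028]
bend [ 0.603 -0.287  0.022] depthpt [ 0.603 -0.287  0.02 ]
plate [0.525 0.452 0.07 ] depthpt [0.525 0.483 0.   ]
plate [0.56  0.219 0.07 ] depthpt [0.561 0.224 0.048]
plate [0.318 0.179 0.07 ] depthpt [0.314 0.184 0.047]
plate [0.284 0.411 0.07 ] depthpt [0.279 0.42  0.046]
tray rim [0.812 0.07  0.03 ] depthpt [0.777 0.054 0.174]
tray rim [ 0.82  -0.029  0.03 ] depthpt [ 0.784 -0.033  0.174]
tray rim [ 0.706 -0.037  0.03 ] depthpt [ 0.684 -0.039  0.173]
tray rim [0.698 0.064 0.03 ] depthpt [0.677 0.049 0.173]
wheel [0.762 0.019 0.046] depthpt [0.737 0.011 0.17 ]
bailrear [0.831 0.017 0.106] depthpt [0.812 0.013 0.174]
bailfront [0.684 0.009 0.106] depthpt [0.674 0.005 0.175]
glass front L [0.661 0.257 0.173] depthpt [0.684 0.309 0.   ]
glass fr R [ 0.65  -0.234  0.173] depthpt [ 0.671 -0.264 -0.001]
cheese [ 0.717 -0.157  0.05 ] depthpt [ 0.697 -0.147  0.169]
tub [0.739 0.183 0.085] depthpt [ 0.522 -0.058  1.219]
milk [ 0.677 -0.428  0.15 ] depthpt [ 0.678 -0.432  0.138]
sc fr corner [0.697 0.063 0.   ] depthpt [ 0.698  0.063 -0.001]
sc bail leg base [0.702 0.009 0.016] depthpt [0.704 0.011 0.012]
sc bail top f [0.736 0.022 0.106] depthpt [0.693 0.001 0.172]
sc bail top r [0.831 0.017 0.106] depthpt [ 0.779 -0.005  0.175]
```

View pics/c1.png

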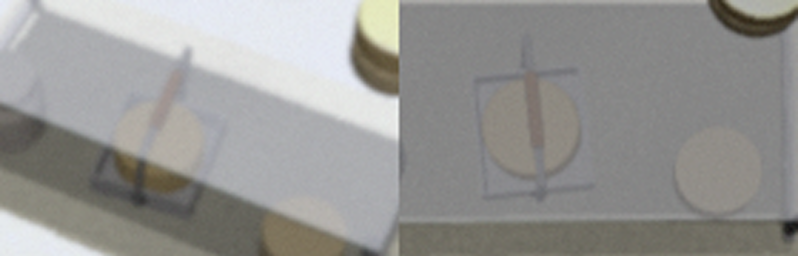

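```bash
python3 -m pendant '[{"translation":[-27,-37.5,0],"twist":[0,0,0],"grip":1},{"translation":[-27,-37.5,0],"twist":[0,0,0],"grip":1},{"translation":[-27,-37.5,0],"twist":[0,0,0],"grip":1},{"translation":[-27,-37.5,0],"twist":[0,0,0],"grip":1},{"translation":[-27,-37.5,0],"twist":[0,0,0],"grip":1},{"translation":[-27,-37.5,0],"twist":[0,0,0],"grip":1},{"translation":[-27,-37.5,0],"twist":[0,0,0],"grip":1},{"translation":[-27,-37.5,0],"twist":[0,0,0],"grip":1},{"translation":[-27,-37.5,0],"twist":[0,0,0],"grip":1},{"translation":[-27,-37.5,0],"twist":[0,0,0],"grip":1}]' 50
python3 -m pendant '[{"translation":[-27,-37.5,0],"twist":[0,0,0],"grip":1},{"translation":[-27,-37.5,0],"twist":[0,0,0],"grip":1},{"translation":[-27,-37.5,0],"twist":[0,0,0],"grip":1},{"translation":[-27,-37.5,0],"twist":[0,0,0],"grip":1},{"translation":[-27,-37.5,0],"twist":[0,0,0],"grip":1},{"translation":[-27,-37.5,0],"twist":[0,0,0],"grip":1},{"translation":[0,0,0],"twist":[0,0,0.15],"grip":1},{"translation":[0,0,0],"twist":[0,0,0.15],"grip":1},{"translation":[0,0,0],"twist":[0,0,0.15],"grip":1},{"translation":[0,0,0],"twist":[0,0,0.15],"grip":1}]'
python3 -m pendant '[{"translation":[0,0,0],"twist":[0,0,0.15],"grip":1},{"translation":[0,0,0],"twist":[0,0,0.15],"grip":1},{"translation":[0,0,0],"twist":[0,0,0.15],"grip":1},{"translation":[0,0,0],"twist":[0,0,0.15],"grip":1},{"translation":[0,0,0],"twist":[0,0,0.15],"grip":1},{"translation":[0,0,0],"twist":[0,0,0.15],"grip":1},{"translation":[0,0,0],"twist":[0,0,0.15],"grip":1},{"translation":[0,0,0],"twist":[0,0,0.15],"grip":1},{"translation":[0,0,0],"twist":[0,0,0.15],"grip":1},{"translation":[0,0,0],"twist":[0,0,0.15],"grip":1}]'
python3 -c "
from h import *;s,r=st();print(s['q'])"
```

```text
t: 1.1
tool_pos: [0.3288, 0.1094, 0.212]
orientation: [-0.51, -3.096, 0.017]
force: [1.5, 0.0, 0.0]
opening: 0.0928
t: 2.1
tool_pos: [0.4083, -0.1746, 0.2106]
orientation: [-1.413, -2.801, 0.017]
force: [0.1, 0.3, 0.4]
opening: 0.0929
t: 3.1
tool_pos: [0.4052, -0.1733, 0.2059]
orientation: [-2.945, -1.088, 0.025]
force: [-0.4, 0.2, 0.1]
opening: 0.093
t 3.1 tcp [ 0.4052 -0.1733  0.2059] F [-0.36  0.24  0.11] op 0.093
[[ 0.76   0.65  -0.016]
 [ 0.65  -0.76  -0.004]
 [-0.014 -0.007 -1.   ]]
[-0.5112495  -0.29445958  1.91315544 -0.01091847  1.53477679  0.35218373]
```

```bash
cat >> h.py <<'E'
def plan(xyz,yaw):
    "translation in current tool axes (mm) then twist (tool) to reach tool down with tool x at yaw"
    s,r=st(); print('yaw',round(np.arctan2(r[1,0],r[0,0]),3),'trans mm',np.round(1000*r.T@(np.array(xyz)-s['tool_pos']),1))
    c,n=np.cos(yaw),np.sin(yaw); G=np.array([[c,n,0],[n,-c,0],[0,0,-1.]])
    print('twist',np.round(R.from_matrix(r.T@G).as_rotvec(),3))
E
python3 -c "
from h import *;plan([.44,-.30,.17],.22)"
```

```text
t 3.1 tcp [ 0.4052 -0.1733  0.2059] F [-0.36  0.24  0.11] op 0.093
[[ 0.76   0.65  -0.016]
 [ 0.65  -0.76  -0.004]
 [-0.014 -0.007 -1.   ]]
yaw 0.708 trans mm [-55.4 119.1  35.8]
twist [-0.004  0.016  0.488]
```

```bash
python3 -m pendant '[{"translation":[-14,30,9],"twist":[0,0,0],"grip":1},{"translation":[-14,30,9],"twist":[0,0,0],"grip":1},{"translation":[-14,30,9],"twist":[0,0,0],"grip":1},{"translation":[-14,30,9],"twist":[0,0,0],"grip":1},{"translation":[0,0,0],"twist":[-0.001,0.004,0.122],"grip":1},{"translation":[0,0,0],"twist":[-0.001,0.004,0.122],"grip":1},{"translation":[0,0,0],"twist":[-0.001,0.004,0.122],"grip":1},{"translation":[0,0,0],"twist":[-0.001,0.004,0.122],"grip":1},{"translation":[0,0,0],"twist":[0,0,0],"grip":1},{"translation":[0,0,0],"twist":[0,0,0],"grip":1}]'
python3 - <<'E'
from h import *
st(); p,d,i=snap('wrist'); cv2.imwrite('pics/w0.png',cv2.convertScaleAbs(p[:,:,::-1],alpha=1.5))
E
```

```text
t: 4.1
tool_pos: [0.4382, -0.3046, 0.1627]
orientation: [-3.119, -0.31, 0.008]
force: [0.7, -0.8, -0.2]
opening: 0.0931
t 4.1 tcp [ 0.4382 -0.3046  0.1627] F [ 0.71 -0.77 -0.19] op 0.0931
[[ 0.98   0.197 -0.006]
 [ 0.197 -0.98   0.006]
 [-0.004 -0.007 -1.   ]]
```

View pics/w0.png

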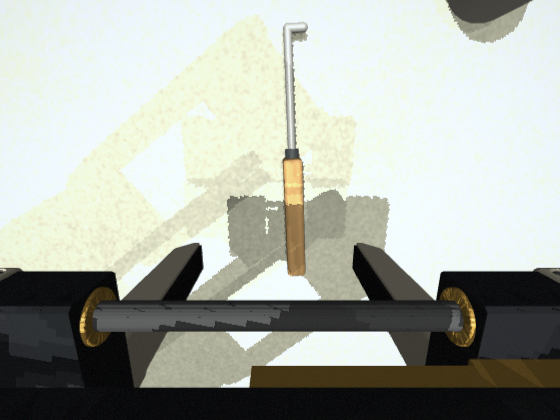

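The wrist view looks ahead along the hook: bend corner at (288,27), handle front end at (292,157) and back end at (297,273), with the catch to the right.

```bash
python3 - <<'E'
from h import *
b=px('wrist',288,27,.018);f=px('wrist',292,158,.036);k=px('wrist',297,274,.03)
print(b,f,k,px('wrist',292,180))
ax=(b-k)[:2]; y=np.arctan2(ax[1],ax[0]); u=ax/np.linalg.norm(ax); print('yaw',y,'len',np.linalg.norm((b-k)[:2]))
g=b[:2]-.155*u; print('grip',g, 'front-35', f[:2]-.035*u)
plan([g[0],g[1],.007],y)
E
```

```text
[ 0.60464587 -0.28087309  0.018     ] [ 0.48805221 -0.30889476  0.036     ] [ 0.361561   -0.34201962  0.03      ] [ 0.46664326 -0.31344507  0.03672673]
yaw 0.24643128472830397 len 0.250657434251031
grip [ 0.45432855 -0.3186845 ] front-35 [ 0.45410959 -0.31743283]
t 4.15 tcp [ 0.4382 -0.3045  0.1627] F [-0.34  0.56  0.81] op 0.0928
[[ 0.98   0.197 -0.006]
 [ 0.197 -0.98   0.006]
 [-0.004 -0.007 -1.   ]]
yaw 0.198 trans mm [ 13.7  18.1 155.5]
twist [-0.007  0.004 -0.048]
```

```bash
python3 -m pendant '[{"translation":[7,9,0],"twist":[-0.003,0.002,-0.024],"grip":1},{"translation":[7,9,20],"twist":[-0.003,0.002,-0.024],"grip":1},{"translation":[0,0,35],"twist":[0,0,0],"grip":1},{"translation":[0,0,35],"twist":[0,0,0],"grip":1},{"translation":[0,0,30],"twist":[0,0,0],"grip":1},{"translation":[0,0,15],"twist":[0,0,0],"grip":1},{"translation":[0,0,10],"twist":[0,0,0],"grip":1},{"translation":[0,0,6],"twist":[0,0,0],"grip":1},{"translation":[0,0,0],"twist":[0,0,0],"grip":1},{"translation":[0,0,0],"twist":[0,0,0],"grip":1}]'
python3 -c "
from h import *;plan([.4543,-.3185,.007],.246)"
```

```text
t: 5.15
tool_pos: [0.4637, -0.325, 0.0097]
orientation: [3.105, 0.429, 0.011]
force: [0.3, 0.0, 0.3]
opening: 0.0931
t 5.15 tcp [ 0.4637 -0.325   0.0097] F [0.33 0.05 0.26] op 0.0931
[[ 0.963  0.271  0.008]
 [ 0.271 -0.963 -0.006]
 [ 0.006  0.008 -1.   ]]
yaw 0.275 trans mm [-7.3 -8.9  2.5]
twist [ 0.008 -0.006  0.029]
```

```bash
python3 -m pendant '[{"translation":[-4,-5,2],"twist":[0.006,-0.004,0.02],"grip":1},{"translation":[0,0,0],"twist":[0,0,0],"grip":1},{"translation":[-2,-2,0],"twist":[0,0,0],"grip":1},{"translation":[0,0,0],"twist":[0,0,0],"grip":-1},{"translation":[0,0,0],"twist":[0,0,0],"grip":-1},{"translation":[0,0,0],"twist":[0,0,0],"grip":-1},{"translation":[0,0,0],"twist":[0,0,0],"grip":-1},{"translation":[0,0,0],"twist":[0,0,0],"grip":-1},{"translation":[0,0,0],"twist":[0,0,0],"grip":-1},{"translation":[0,0,0],"twist":[0,0,0],"grip":-1}]' 50
python3 -c "
from h import *;st()"
```

```text
t: 6.15
tool_pos: [0.4577, -0.3214, 0.0114]
orientation: [3.11, 0.396, 0.01]
force: [0.2, -0.2, 0.3]
opening: 0.0416
t 6.15 tcp [ 0.4577 -0.3214  0.0114] F [ 0.17 -0.24  0.29] op 0.0416
[[ 0.968  0.251  0.007]
 [ 0.251 -0.968 -0.006]
 [ 0.006  0.007 -1.   ]]
```

```bash
python3 -m pendant '[{"translation":[0,0,4],"twist":[0.006,-0.006,0],"grip":-1},{"translation":[0,0,2],"twist":[0,0,0],"grip":-1},{"translation":[0,0,0],"twist":[0,0,0],"grip":-1},{"translation":[0,0,0],"twist":[0,0,0],"grip":-1},{"translation":[0,0,0],"twist":[0,0,0],"grip":-1},{"translation":[0,0,0],"twist":[0,0,0],"grip":-1},{"translation":[0,0,0],"twist":[0,0,0],"grip":-1},{"translation":[0,0,0],"twist":[0,0,0],"grip":-1},{"translation":[0,0,-10],"twist":[0,0,0],"grip":-1},{"translation":[0,0,-20],"twist":[0,0,0],"grip":-1}]' 50
python3 -c "
from h import *;plan([.4,-.05,.12],0.05)"
```

```text
t: 7.15
tool_pos: [0.4552, -0.319, 0.0324]
orientation: [-3.111, -0.396, 0.009]
force: [0.5, 0.4, -1.9]
opening: 0.0196
t 7.15 tcp [ 0.4552 -0.319   0.0324] F [ 0.45  0.37 -1.91] op 0.0196
[[ 0.968  0.251 -0.007]
 [ 0.251 -0.968  0.004]
 [-0.005 -0.006 -1.   ]]
yaw 0.253 trans mm [  13.5 -274.8  -86.1]
twist [-0.005  0.006  0.203]
```

```bash
python3 -m pendant '[{"translation":[10,-38,-4],"twist":[0,0,0],"grip":-1},{"translation":[10,-38,-4],"twist":[0,0,0],"grip":-1},{"translation":[8,-38,-4],"twist":[0,0,0],"grip":-1},{"translation":[6,-38,-4],"twist":[0,0,0],"grip":-1},{"translation":[6,-38,-4],"twist":[0,0,0.03],"grip":-1},{"translation":[6,-38,-4],"twist":[0,0,0.05],"grip":-1},{"translation":[6,-38,0],"twist":[0,0,0.05],"grip":-1},{"translation":[2,-38,0],"twist":[0,0,0.05],"grip":-1},{"translation":[0,-30,0],"twist":[-0.005,0.005,0.05],"grip":-1},{"translation":[0,0,0],"twist":[0,0,0],"grip":-1}]' 50
python3 - <<'E'
from h import *
plan([.475,.042,.05],0.0)
p,d,i=snap('wrist'); cv2.imwrite('pics/w1.png',cv2.resize(cv2.convertScaleAbs(p[:,:,::-1],alpha=1.5),(800,600)))
E
```

```text
t: 8.15
tool_pos: [0.4423, 0.027, 0.0673]
orientation: [3.133, 0.015, 0.021]
force: [-0.7, -1.3, -2.0]
opening: 0.02
t 8.15 tcp [0.4423 0.027  0.0673] F [-0.75 -1.3  -2.01] op 0.02
[[ 1.     0.009  0.013]
 [ 0.009 -1.    -0.008]
 [ 0.013  0.008 -1.   ]]
yaw 0.009 trans mm [ 32.6 -14.8  17.6]
twist [ 0.008 -0.013  0.009]
```

View pics/w1.png

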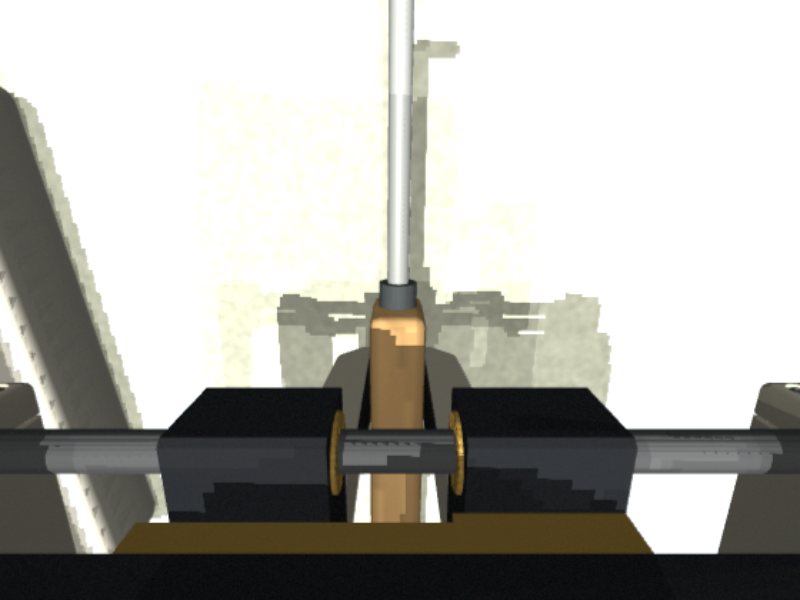

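The wrist view shows the shaft straight along the tool (handle front end at (398,290)); the bend is out of its view. I'll check the shaft height from depth and the hook pose from the top camera.

```bash
python3 - <<'E'
from h import *
for v in (20,60,100,150): print(np.round(px('wrist',280,v),4))
snap('top'); P=cloud('top'); 
m=(P[...,0]>.5)&(P[...,0]<.62)&(abs(P[...,1])<.1)&(P[...,2]>.045)&(P[...,2]<.12)
Q=P[m]; print(len(Q),Q.min(0),Q.max(0)); 
for a in np.arange(.5,.62,.015):
    s=Q[(Q[:,0]>=a)&(Q[:,0]<a+.015)]; print(a,np.round(np.median(s,0),4) if len(s) else 0,len(s))
E
```

```text
[0.5643 0.0267 0.0875]
[0.548  0.0265 0.088 ]
[0.5311 0.0263 0.0855]
[0.5076 0.0261 0.0859]
134 [0.50135518 0.00771109 0.07954648] [0.59813782 0.02973273 0.09299725]
0.5 [0.508  0.0252 0.0834] 18
0.515 [0.5222 0.0248 0.0851] 15
0.53 [0.5378 0.0246 0.0845] 19
0.545 [0.5509 0.0266 0.0854] 20
0.56 [0.568  0.0264 0.0866] 18
0.5750000000000001 [0.5823 0.026  0.0869] 15
0.5900000000000001 [0.5951 0.0207 0.0864] 29
0.6050000000000001 0 0
```

```bash
python3 -m pendant '[{"translation":[8,-6,10],"twist":[0.004,-0.006,0.005],"grip":-1},{"translation":[8,-6,8],"twist":[0.004,-0.006,0.004],"grip":-1},{"translation":[8,-5,3],"twist":[0,0,0],"grip":-1},{"translation":[0,0,0],"twist":[0,0,0],"grip":-1},{"translation":[0,0,0],"twist":[0,0,0],"grip":-1},{"translation":[0,0,0],"twist":[0,0,0],"grip":-1},{"translation":[0,0,0],"twist":[0,0,0],"grip":-1},{"translation":[0,0,0],"twist":[0,0,0],"grip":-1},{"translation":[0,0,0],"twist":[0,0,0],"grip":-1},{"translation":[0,0,0],"twist":[0,0,0],"grip":-1}]' 50
python3 - <<'E'
from h import *
plan([.562,.046,.045],0.0)
E
```

```text
t: 9.25
tool_pos: [0.4693, 0.035, 0.0483]
orientation: [3.137, -0.001, 0.006]
force: [-0.5, 0.4, -1.8]
opening: 0.0196
t 9.25 tcp [0.4693 0.035  0.0483] F [-0.55  0.4  -1.83] op 0.0196
[[ 1.    -0.001  0.004]
 [-0.001 -1.    -0.004]
 [ 0.004  0.004 -1.   ]]
yaw -0.001 trans mm [ 92.7 -11.1   3.6]
twist [ 0.004 -0.004 -0.001]
```

```bash
python3 -m pendant '[{"translation":[0,-8,3],"twist":[0.003,-0.003,0],"grip":-1},{"translation":[0,-5,1],"twist":[0,0,0],"grip":-1},{"translation":[0,-1,0],"twist":[0,0,0],"grip":-1},{"translation":[15,0,0],"twist":[0,0,0],"grip":-1},{"translation":[15,0,0],"twist":[0,0,0],"grip":-1},{"translation":[15,0,0],"twist":[0,0,0],"grip":-1},{"translation":[15,0,0],"twist":[0,0,0],"grip":-1},{"translation":[15,0,0],"twist":[0,0,0],"grip":-1},{"translation":[15,0,0],"twist":[0,0,0],"grip":-1},{"translation":[0,0,0],"twist":[0,0,0],"grip":-1}]' 50
python3 - <<'E'
from h import *
plan([.562,.046,.045],0.0)
p=snap('top')[0];q=snap('scene')[0]
a=cv2.convertScaleAbs(p[100:190,200:340,::-1],alpha=1.6);b=cv2.convertScaleAbs(q[120:210,220:360,::-1],alpha=1.6)
cv2.imwrite('pics/c2.png',cv2.resize(np.hstack([b,a]),None,fx=2.85,fy=2.85,interpolation=cv2.INTER_CUBIC))
E
```

```text
t: 10.25
tool_pos: [0.5614, 0.0529, 0.0424]
orientation: [3.141, 0.004, -0.003]
force: [-1.4, -0.3, -1.8]
opening: 0.0202
t 10.25 tcp [0.5614 0.0529 0.0424] F [-1.42 -0.26 -1.8 ] op 0.0202
[[ 1.     0.003 -0.002]
 [ 0.003 -1.    -0.001]
 [-0.002  0.001 -1.   ]]
yaw 0.003 trans mm [ 0.6  7.  -2.6]
twist [0.001 0.002 0.003]
```

View pics/c2.png

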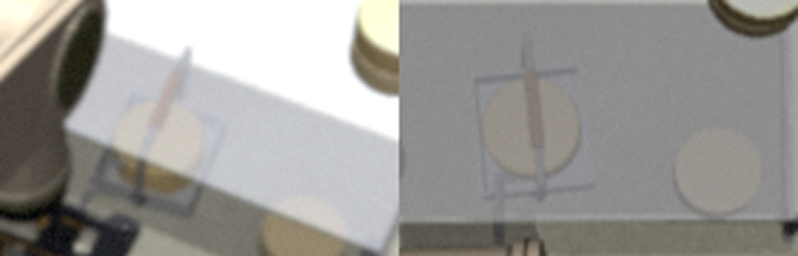

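The crop's top half shows the bend under the glass at (497,177), past and to the left of the front leg (540,195). So I can now shift right until it touches.

```bash
python3 -m pendant '[{"translation":[0,6,-2],"twist":[0,0,0],"grip":-1},{"translation":[0,6,0],"twist":[0,0,0],"grip":-1},{"translation":[0,6,0],"twist":[0,0,0],"grip":-1},{"translation":[0,4,0],"twist":[0,0,0],"grip":-1},{"translation":[0,0,0],"twist":[0,0,0],"grip":-1},{"translation":[0,0,0],"twist":[0,0,0],"grip":-1},{"translation":[0,0,0],"twist":[0,0,0],"grip":-1},{"translation":[0,0,0],"twist":[0,0,0],"grip":-1},{"translation":[0,0,0],"twist":[0,0,0],"grip":-1},{"translation":[0,0,0],"twist":[0,0,0],"grip":-1}]' 50
python3 - <<'E'
from h import *
plan([.562,.020,.045],0.0)
p=snap('top')[0]
print(px('top',234,162.1,.06),px('top',249.2,168.5,.1))
a=cv2.convertScaleAbs(p[135:185,215:285,::-1],alpha=1.8)
cv2.imwrite('pics/c3.png',cv2.resize(a,None,fx=8,fy=8,interpolation=cv2.INTER_CUBIC))
E
```

```text
t: 11.35
tool_pos: [0.5568, 0.029, 0.0437]
orientation: [3.141, 0.004, -0.009]
force: [0.2, -0.7, -1.8]
opening: 0.0193
t 11.35 tcp [0.5568 0.029  0.0437] F [ 0.16 -0.73 -1.79] op 0.0193
[[ 1.     0.003 -0.006]
 [ 0.003 -1.    -0.001]
 [-0.006  0.001 -1.   ]]
yaw 0.003 trans mm [ 5.2  9.  -1.3]
twist [0.001 0.006 0.003]
[0.71337778 0.05254488 0.06      ] [0.68912566 0.00961279 0.1       ]
```

View pics/c3.png

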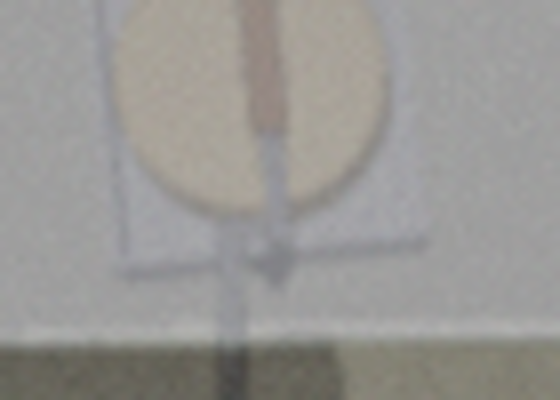

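The crop shows the shaft at x≈230 and the leg at x≈277, so they are about 15 mm apart and the catch tip is already behind the leg. I'll shift about 6 mm more to the right, then draw gently.

```bash
python3 -m pendant '[{"translation":[0,3,0],"twist":[0,0.005,0],"grip":-1},{"translation":[0,3,0],"twist":[0,0,0],"grip":-1},{"translation":[0,1,0],"twist":[0,0,0],"grip":-1},{"translation":[0,0,0],"twist":[0,0,0],"grip":-1},{"translation":[0,0,0],"twist":[0,0,0],"grip":-1},{"translation":[0,0,0],"twist":[0,0,0],"grip":-1},{"translation":[-3,0,0],"twist":[0,0,0],"grip":-1},{"translation":[-3,0,0],"twist":[0,0,0],"grip":-1},{"translation":[-3,0,0],"twist":[0,0,0],"grip":-1},{"translation":[-3,0,0],"twist":[0,0,0],"grip":-1}]' 50
python3 - <<'E'
from h import *
plan([.562,.021,.045],0.0)
E
```

```text
t: 12.4
tool_pos: [0.5453, 0.0216, 0.044]
orientation: [3.141, 0.005, 0.004]
force: [2.9, 0.2, -3.6]
opening: 0.0197
t 12.4 tcp [0.5453 0.0216 0.044 ] F [ 2.89  0.23 -3.64] op 0.0197
[[ 1.     0.003  0.002]
 [ 0.003 -1.    -0.001]
 [ 0.002  0.001 -1.   ]]
yaw 0.003 trans mm [16.7  0.6 -0.9]
twist [ 0.001 -0.002  0.003]
```

```bash
python3 -m pendant '[{"translation":[-4,0,0],"twist":[0,0,0],"grip":-1},{"translation":[-4,0,0],"twist":[0,0,0],"grip":-1},{"translation":[-5,0,0],"twist":[0,0,0],"grip":-1},{"translation":[-5,0,0],"twist":[0,0,0],"grip":-1},{"translation":[-5,0,0],"twist":[0,0,0],"grip":-1},{"translation":[-5,0,0],"twist":[0,0,0],"grip":-1},{"translation":[-5,0,0],"twist":[0,0,0],"grip":-1},{"translation":[-5,0,0],"twist":[0,0,0],"grip":-1},{"translation":[-4,0,0],"twist":[0,0,0],"grip":-1},{"translation":[-3,0,0],"twist":[0,0,0],"grip":-1}]' 50
python3 - <<'E'
from h import *
plan([.4,.021,.044],0.0)
p=snap('top')[0]
a=cv2.convertScaleAbs(p[135:205,200:298,::-1],alpha=1.8)
cv2.imwrite('pics/c4.png',cv2.resize(a,None,fx=6,fy=6,interpolation=cv2.INTER_CUBIC))
E
```

```text
t: 13.4
tool_pos: [0.4963, 0.0215, 0.0441]
orientation: [3.141, 0.005, 0.005]
force: [2.3, -0.1, -2.5]
opening: 0.0201
t 13.4 tcp [0.4963 0.0215 0.0441] F [ 2.32 -0.1  -2.54] op 0.0201
[[ 1.     0.003  0.003]
 [ 0.003 -1.    -0.001]
 [ 0.003  0.001 -1.   ]]
yaw 0.003 trans mm [-96.3   0.1  -0.2]
twist [ 0.001 -0.003  0.003]
```

View pics/c4.png

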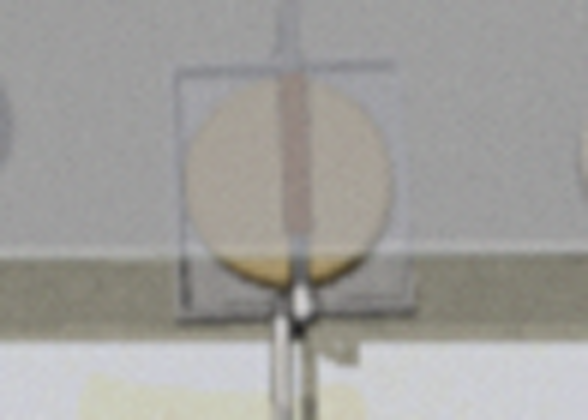

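The carrier is following the hook: its front edge is past the glass at row ~315, the leg is seated in the catch at (300,300), and it is squaring up. I'll keep drawing.

```bash
python3 -m pendant '[{"translation":[-4,0,0],"twist":[0,0,0],"grip":-1},{"translation":[-5,0,0],"twist":[0,0,0],"grip":-1},{"translation":[-6,0,0],"twist":[0,0,0],"grip":-1},{"translation":[-7,0,0],"twist":[0,0,0],"grip":-1},{"translation":[-7,0,0],"twist":[0,0,0],"grip":-1},{"translation":[-7,0,0],"twist":[0,0,0],"grip":-1},{"translation":[-7,0,0],"twist":[0,0,0],"grip":-1},{"translation":[-6,0,0],"twist":[0,0,0],"grip":-1},{"translation":[-5,0,0],"twist":[0,0,0],"grip":-1},{"translation":[-4,0,0],"twist":[0,0,0],"grip":-1}]' 50
python3 - <<'E'
from h import *
plan([.37,.0215,.044],0.0)
E
```

```text
t: 14.45
tool_pos: [0.4336, 0.0212, 0.0443]
orientation: [3.141, 0.005, 0.008]
force: [3.5, -0.4, -2.3]
opening: 0.0201
t 14.45 tcp [0.4336 0.0212 0.0443] F [ 3.47 -0.36 -2.27] op 0.0201
[[ 1.     0.003  0.005]
 [ 0.003 -1.    -0.001]
 [ 0.005  0.001 -1.   ]]
yaw 0.003 trans mm [-63.6  -0.5  -0. ]
twist [ 0.001 -0.005  0.003]
```

```bash
python3 -m pendant '[{"translation":[-4,0,0],"twist":[0,-0.004,0],"grip":-1},{"translation":[-5,0,0],"twist":[0,0,0],"grip":-1},{"translation":[-6,0,0],"twist":[0,0,0],"grip":-1},{"translation":[-7,0,0],"twist":[0,0,0],"grip":-1},{"translation":[-7,0,0],"twist":[0,0,0],"grip":-1},{"translation":[-7,0,0],"twist":[0,0,0],"grip":-1},{"translation":[-7,0,0],"twist":[0,0,0],"grip":-1},{"translation":[-6,0,0],"twist":[0,0,0],"grip":-1},{"translation":[-5,0,0],"twist":[0,0,0],"grip":-1},{"translation":[-4,0,0],"twist":[0,0,0],"grip":-1}]' 50
python3 - <<'E'
from h import *
st(); snap('top'); P=cloud('top')
m=(P[...,0]>.5)&(P[...,0]<.65)&(abs(P[...,1]-.02)<.09)&(P[...,2]>.022)&(P[...,2]<.14)
Q=P[m]; print(Q.min(0),Q.max(0))
c=(Q[:,2]>.04)&(Q[:,2]<.052); print('cheese top',Q[c].min(0),Q[c].max(0),np.median(Q[c],0))
c=(Q[:,2]>.085); print('bar',len(Q[c]),Q[c].min(0),Q[c].max(0),np.median(Q[c],0))
b=Q[c]; print(np.polyfit(b[:,0],b[:,1],1), np.percentile(b,[5,95],axis=0))
E
```

```text
t: 15.45
tool_pos: [0.371, 0.021, 0.0446]
orientation: [3.141, 0.005, 0.003]
force: [4.2, -0.4, -1.9]
opening: 0.0198
t 15.45 tcp [0.371  0.021  0.0446] F [ 4.23 -0.44 -1.88] op 0.0198
[[ 1.     0.003  0.002]
 [ 0.003 -1.    -0.001]
 [ 0.002  0.001 -1.   ]]
[ 0.5007058  -0.0395796   0.02262592] [0.64960699 0.06960145 0.12274653]
cheese top [ 0.53783105 -0.03307616  0.0401298 ] [0.64936902 0.06189429 0.05185978] [0.58321363 0.0203214  0.04609257]
bar 214 [5.14169294e-01 1.52403551e-04 1.07809246e-01] [0.64960699 0.01206954 0.12274653] [0.58258144 0.00593762 0.11637276]
[-0.01987687  0.01766795] [[0.521898   0.00084185 0.11114497]
 [0.64029176 0.01120671 0.12077089]]
```

```bash
python3 -m pendant '[{"translation":[-3,0,0],"twist":[0,0,0],"grip":-1},{"translation":[-3,0,0],"twist":[0,0,0],"grip":-1},{"translation":[0,0,0],"twist":[0,0,0],"grip":-1},{"translation":[0,0,0],"twist":[0,0,0],"grip":-1},{"translation":[3,0,0],"twist":[0,0,0],"grip":-1},{"translation":[5,0,0],"twist":[0,0,0],"grip":-1},{"translation":[3,0,0],"twist":[0,0,0],"grip":-1},{"translation":[0,-3,0],"twist":[0,0,0],"grip":-1},{"translation":[0,-8,0],"twist":[0,0,0],"grip":-1},{"translation":[0,-8,0],"twist":[0,0,0],"grip":-1}]' 50
python3 - <<'E'
from h import *
plan([.38,.06,.15],0.0)
E
```

```text
t: 16.5
tool_pos: [0.3739, 0.0407, 0.0431]
orientation: [3.141, 0.002, -0.007]
force: [0.2, -0.9, -2.2]
opening: 0.0197
t 16.5 tcp [0.3739 0.0407 0.0431] F [ 0.24 -0.88 -2.21] op 0.0197
[[ 1.     0.001 -0.004]
 [ 0.001 -1.    -0.001]
 [-0.004  0.001 -1.   ]]
yaw 0.001 trans mm [   5.7  -19.2 -106.9]
twist [0.001 0.004 0.001]
```

```bash
python3 -m pendant '[{"translation":[0,-8,0],"twist":[0,0,0],"grip":-1},{"translation":[0,-8,0],"twist":[0,0,0],"grip":-1},{"translation":[0,-5,0],"twist":[0,0,0],"grip":-1},{"translation":[0,0,-10],"twist":[0,0,0],"grip":-1},{"translation":[0,0,-20],"twist":[0,0,0],"grip":-1},{"translation":[0,0,-25],"twist":[0,0,0],"grip":-1},{"translation":[0,0,-25],"twist":[0,0,0],"grip":-1},{"translation":[0,0,-20],"twist":[0,0,0],"grip":-1},{"translation":[0,0,-10],"twist":[0,0,0],"grip":-1},{"translation":[0,0,0],"twist":[0,0,0],"grip":-1}]' 50
python3 - <<'E'
from h import *
plan([.42,-.28,.14],0.0)
E
```

```text
t: 17.5
tool_pos: [0.373, 0.0656, 0.1604]
orientation: [3.14, 0.009, -0.007]
force: [0.1, 0.4, -1.8]
opening: 0.0195
t 17.5 tcp [0.373  0.0656 0.1604] F [ 0.08  0.43 -1.77] op 0.0195
[[ 1.     0.006 -0.005]
 [ 0.006 -1.    -0.001]
 [-0.005  0.001 -1.   ]]
yaw 0.006 trans mm [ 45.1 345.9  20.6]
twist [0.001 0.005 0.006]
```

```bash
python3 -m pendant '[{"translation":[0,25,0],"twist":[0,0,0],"grip":-1},{"translation":[0,40,0],"twist":[0,0,0],"grip":-1},{"translation":[0,40,0],"twist":[0,0,0],"grip":-1},{"translation":[0,40,0],"twist":[0,0,0],"grip":-1},{"translation":[8,40,0],"twist":[0,0,0],"grip":-1},{"translation":[10,40,0],"twist":[0,0,0],"grip":-1},{"translation":[10,40,0],"twist":[0,0.003,0],"grip":-1},{"translation":[10,40,10],"twist":[0,0,0],"grip":-1},{"translation":[5,25,15],"twist":[0,0,0],"grip":-1},{"translation":[0,0,15],"twist":[0,0,0],"grip":-1}]' 50
python3 - <<'E'
from h import *
plan([.42,-.28,.008],0.0)
E
```

```text
t: 18.5
tool_pos: [0.4165, -0.2762, 0.1117]
orientation: [-3.141, -0.015, 0.007]
force: [-0.7, 1.1, -1.9]
opening: 0.0194
t 18.5 tcp [ 0.4165 -0.2762  0.1117] F [-0.7   1.12 -1.86] op 0.0194
[[ 1.     0.01  -0.005]
 [ 0.01  -1.     0.001]
 [-0.005 -0.001 -1.   ]]
yaw 0.01 trans mm [  4.    3.9 103.7]
twist [-0.001  0.005  0.01 ]
```

```bash
python3 -m pendant '[{"translation":[0,0,15],"twist":[0,0.004,0],"grip":-1},{"translation":[0,0,20],"twist":[0,0,0],"grip":-1},{"translation":[0,0,20],"twist":[0,0,0],"grip":-1},{"translation":[0,0,15],"twist":[0,0,0],"grip":-1},{"translation":[0,0,10],"twist":[0,0,0],"grip":-1},{"translation":[0,0,6],"twist":[0,0,0],"grip":-1},{"translation":[0,0,3],"twist":[0,0,0],"grip":-1},{"translation":[0,0,0],"twist":[0,0,0],"grip":-1},{"translation":[0,0,0],"twist":[0,0,0],"grip":-1},{"translation":[0,0,0],"twist":[0,0,0],"grip":-1}]' 50
python3 - <<'E'
from h import *
plan([.42,-.28,.005],0.0)
E
```

```text
t: 19.5
tool_pos: [0.4101, -0.2739, 0.01]
orientation: [-3.132, -0.009, 0.018]
force: [-0.5, -0.5, -2.2]
opening: 0.0196
t 19.5 tcp [ 0.4101 -0.2739  0.01  ] F [-0.49 -0.46 -2.19] op 0.0196
[[ 1.     0.006 -0.012]
 [ 0.006 -1.     0.009]
 [-0.011 -0.009 -1.   ]]
yaw 0.006 trans mm [9.9 6.2 4.8]
twist [-0.009  0.012  0.006]
```

```bash
python3 -m pendant '[{"translation":[0,0,2],"twist":[-0.008,0.01,0],"grip":-1},{"translation":[0,0,2],"twist":[0,0,0],"grip":-1},{"translation":[0,0,1.5],"twist":[0,0,0],"grip":-1},{"translation":[0,0,1],"twist":[0,0,0],"grip":-1},{"translation":[0,0,0],"twist":[0,0,0],"grip":-0.3},{"translation":[0,0,0],"twist":[0,0,0],"grip":0},{"translation":[0,0,0],"twist":[0,0,0],"grip":0.3},{"translation":[0,0,0],"twist":[0,0,0],"grip":0.5},{"translation":[0,0,0],"twist":[0,0,0],"grip":0.5},{"translation":[0,0,0],"twist":[0,0,0],"grip":0.5}]' 20
python3 - <<'E'
from h import *
plan([.42,-.28,.15],0.0)
E
```

```text
t: 20.5
tool_pos: [0.4122, -0.2755, 0.0057]
orientation: [3.139, 0.01, 0.006]
force: [-0.8, 1.1, -0.4]
opening: 0.0633
t 20.5 tcp [ 0.4122 -0.2755  0.0057] F [-0.84  1.11 -0.36] op 0.0633
[[ 1.     0.006  0.004]
 [ 0.006 -1.    -0.003]
 [ 0.004  0.003 -1.   ]]
yaw 0.006 trans mm [   8.3    4.9 -144.3]
twist [ 0.003 -0.004  0.006]
```

```bash
python3 -m pendant '[{"translation":[0,0,-10],"twist":[0,0,0],"grip":1},{"translation":[0,0,-20],"twist":[0,0,0],"grip":1},{"translation":[0,0,-35],"twist":[0,0,0],"grip":1},{"translation":[0,0,-40],"twist":[0,0,0],"grip":1},{"translation":[0,0,-40],"twist":[0,0,0],"grip":1},{"translation":[0,-30,-40],"twist":[0,0,0],"grip":1},{"translation":[0,-45,-20],"twist":[0,0,0],"grip":1},{"translation":[0,-45,0],"twist":[0,0,0],"grip":1},{"translation":[0,-45,0],"twist":[0,0,0],"grip":1},{"translation":[0,-30,0],"twist":[0,0,0],"grip":1}]' 30
python3 - <<'E'
from h import *
st(); p=snap('top')[0]; q=snap('wrist')[0]
P=cloud('top')
m=(P[...,0]>.42)&(P[...,0]<.655)&(abs(P[...,1]-.02)<.08)&(P[...,2]>.02)&(P[...,2]<.135)
Q=P[m]; c=Q[:,2]>.095; b=Q[c]
print('bar',len(b),np.percentile(b,[2,50,98],axis=0).round(4)); print(np.polyfit(b[:,0],b[:,1],1))
c=(Q[:,2]<.036);print('tray',np.percentile(Q[c],[1,50,99],axis=0).round(4))
m=(P[...,0]>.3)&(P[...,0]<.62)&(abs(P[...,1]+.28)<.05)&(P[...,2]>.012)&(P[...,2]<.1);print('hook',P[m].min(0),P[m].max(0))
a=cv2.convertScaleAbs(p[120:300,150:390,::-1],alpha=1.6); w=cv2.convertScaleAbs(q[:,:,::-1],alpha=1.3)
cv2.imwrite('pics/c5.png',np.hstack([cv2.resize(a,(400,300)),cv2.resize(w,(400,300))]))
E
```

```text
t: 21.5
tool_pos: [0.4099, -0.0775, 0.2258]
orientation: [3.138, -0.003, 0.017]
force: [-0.3, -0.0, 0.4]
opening: 0.0931
t 21.5 tcp [ 0.4099 -0.0775  0.2258] F [-0.27 -0.02  0.38] op 0.0931
[[ 1.    -0.002  0.011]
 [-0.002 -1.    -0.003]
 [ 0.011  0.003 -1.   ]]
bar 217 [[0.5117 0.0007 0.1104]
 [0.5774 0.0061 0.1164]
 [0.6419 0.0117 0.1212]]
[-0.02052016  0.01803075]
tray [[ 0.5149 -0.0411  0.0203]
 [ 0.57    0.0212  0.0299]
 [ 0.6378  0.0698  0.0354]]
hook [ 0.31750065 -0.28991716  0.01279842] [ 0.56751061 -0.2640927   0.04248537]
```

View pics/c5.png

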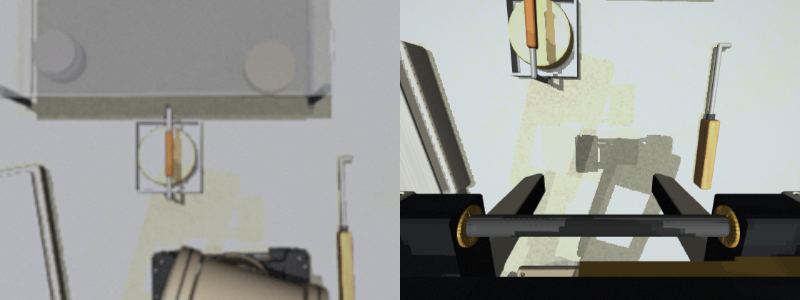

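The carrier now stands clear of the glass, with its tray at rows 122–192 of the left crop. The hook lies flat at right, and the bail leans slightly to the right. Next I move over the grip.

```bash
python3 -m pendant '[{"translation":[20,-12,0],"twist":[0.003,-0.008,0],"grip":1},{"translation":[28,-16,0],"twist":[0,0,0.01],"grip":1},{"translation":[28,-16,0],"twist":[0,0,0],"grip":1},{"translation":[28,-16,0],"twist":[0,0,0],"grip":1},{"translation":[28,-14,0],"twist":[0,0,0],"grip":1},{"translation":[18,-8,0],"twist":[0,0,0],"grip":1},{"translation":[8,-4,0],"twist":[0,0,0],"grip":1},{"translation":[0,0,0],"twist":[0,0,0],"grip":1},{"translation":[0,0,0],"twist":[0,0,0],"grip":1},{"translation":[0,0,0],"twist":[0,0,0],"grip":1}]' 40
python3 - <<'E'
from h import *
plan([.577,.0138,.090],-0.015)
E
```

```text
t: 22.6
tool_pos: [0.5738, 0.0049, 0.2297]
orientation: [3.137, -0.017, 0.008]
force: [-0.2, 0.6, -0.1]
opening: 0.0931
t 22.6 tcp [0.5738 0.0049 0.2297] F [-0.19  0.61 -0.05] op 0.0931
[[ 1.    -0.011  0.005]
 [-0.011 -1.    -0.005]
 [ 0.005  0.005 -1.   ]]
yaw -0.011 trans mm [  2.5  -9.6 139.7]
twist [ 0.005 -0.005  0.004]
```

```bash
python3 -m pendant '[{"translation":[1,-5,8],"twist":[0.004,-0.004,0.003],"grip":1},{"translation":[1,-3,20],"twist":[0,0,0],"grip":1},{"translation":[0,-1,30],"twist":[0,0,0],"grip":1},{"translation":[0,0,30],"twist":[0,0,0],"grip":1},{"translation":[0,0,20],"twist":[0,0,0],"grip":1},{"translation":[0,0,12],"twist":[0,0,0],"grip":1},{"translation":[0,0,6],"twist":[0,0,0],"grip":1},{"translation":[0,0,0],"twist":[0,0,0],"grip":1},{"translation":[0,0,0],"twist":[0,0,0],"grip":1},{"translation":[0,0,0],"twist":[0,0,0],"grip":1}]' 40
python3 - <<'E'
from h import *
plan([.577,.0138,.090],-0.015)
E
```

```text
t: 23.6
tool_pos: [0.5749, 0.0129, 0.1017]
orientation: [-3.141, 0.029, -0.009]
force: [0.4, 0.0, 0.3]
opening: 0.0931
t 23.6 tcp [0.5749 0.0129 0.1017] F [0.41 0.01 0.26] op 0.0931
[[ 1.    -0.018  0.006]
 [-0.018 -1.     0.   ]
 [ 0.006 -0.    -1.   ]]
yaw -0.018 trans mm [ 2.  -0.9 11.7]
twist [-0.    -0.006 -0.003]
```

Lower the last 12 mm and close.

```bash
python3 -m pendant '[{"translation":[1,-1,6],"twist":[0,-0.005,0],"grip":1},{"translation":[1,0,5],"twist":[0,0,0],"grip":1},{"translation":[0,0,2],"twist":[0,0,0],"grip":0},{"translation":[0,0,0],"twist":[0,0,0],"grip":-0.3},{"translation":[0,0,0],"twist":[0,0,0],"grip":-0.6},{"translation":[0,0,0],"twist":[0,0,0],"grip":-1},{"translation":[0,0,0],"twist":[0,0,0],"grip":-1},{"translation":[0,0,0],"twist":[0,0,0],"grip":-1},{"translation":[0,0,0],"twist":[0,0,0],"grip":-1},{"translation":[0,0,0],"twist":[0,0,0],"grip":-1}]' 40
python3 -m pendant '[{"translation":[0,0,0],"twist":[0,0,0],"grip":-1},{"translation":[0,0,0],"twist":[0,0,0],"grip":-1},{"translation":[0,0,0],"twist":[0,0,0],"grip":-1},{"translation":[0,0,0],"twist":[0,0,0],"grip":-1},{"translation":[0,0,0],"twist":[0,0,0],"grip":-1},{"translation":[0,0,0],"twist":[0,0,0],"grip":-1},{"translation":[0,0,0],"twist":[0,0,0],"grip":-1},{"translation":[0,0,0],"twist":[0,0,0],"grip":-1},{"translation":[0,0,0],"twist":[0,0,0],"grip":-1},{"translation":[0,0,0],"twist":[0,0,0],"grip":-1}]'
python3 -c "
from h import *;st()"
```

```text
t: 24.6
tool_pos: [0.5793, 0.0139, 0.0905]
orientation: [-3.141, 0.029, -0.008]
force: [0.4, 0.3, -1.0]
opening: 0.034
t: 25.6
tool_pos: [0.5795, 0.0134, 0.091]
orientation: [3.141, -0.029, 0.009]
force: [-0.4, -0.3, 0.7]
opening: 0.0114
t 25.6 tcp [0.5795 0.0134 0.091 ] F [-0.37 -0.28  0.72] op 0.0114
[[ 1.    -0.019  0.006]
 [-0.019 -1.    -0.001]
 [ 0.006  0.001 -1.   ]]
```

```bash
python3 -m pendant '[{"translation":[0,0,-4],"twist":[0,0,0],"grip":-1},{"translation":[0,0,-8],"twist":[0,0,0],"grip":-1},{"translation":[-3,0,-12],"twist":[0,0,0],"grip":-1},{"translation":[-6,0,-16],"twist":[0,0,0],"grip":-1},{"translation":[-8,0,-18],"twist":[0,0,0],"grip":-1},{"translation":[-8,0,-18],"twist":[0,0,0],"grip":-1},{"translation":[-8,0,-18],"twist":[0,0,0],"grip":-1},{"translation":[-5,0,-14],"twist":[0,0,0],"grip":-1},{"translation":[-2,0,-8],"twist":[0,0,0],"grip":-1},{"translation":[0,0,0],"twist":[0,0,0],"grip":-1}]' 40
python3 - <<'E'
from h import *
P=(np.load('pics/top.npz'),cloud('top'))[1]
m=(P[...,0]>.25)&(P[...,0]<.6)&(P[...,1]>.14)&(P[...,1]<.5)&(P[...,2]>.06)&(P[...,2]<.078)
r=cv2.minAreaRect((P[m][:,:2]*1000).astype(np.float32)); print('plate',r,np.median(P[m],0))
plan([.4245,.315,.21],-.019)
snap('top');P=cloud('top')
E
```

```text
t: 26.6
tool_pos: [0.533, 0.015, 0.2153]
orientation: [-3.141, 0.028, -0.002]
force: [1.5, 0.3, -6.5]
opening: 0.0113
plate ((421.0, 324.0611877441406), (240.326171875, 232.66265869140625), 8.619841575622559) [0.41999536 0.32321295 0.0702231 ]
t 26.6 tcp [0.533  0.015  0.2153] F [ 1.53  0.27 -6.54] op 0.0113
[[ 1.    -0.018  0.001]
 [-0.018 -1.     0.   ]
 [ 0.001 -0.    -1.   ]]
yaw -0.018 trans mm [-113.8 -298.     5.3]
twist [-0.    -0.001  0.001]
```

```bash
python3 -m pendant '[{"translation":[-5,-12,0],"twist":[0,0,0],"grip":-1},{"translation":[-9,-25,0],"twist":[0,0,0],"grip":-1},{"translation":[-13,-35,0],"twist":[0,0,0],"grip":-1},{"translation":[-14,-40,0],"twist":[0,0,0],"grip":-1},{"translation":[-14,-40,0],"twist":[0,0,0],"grip":-1},{"translation":[-14,-40,0],"twist":[0,0,0],"grip":-1},{"translation":[-14,-40,0],"twist":[0,0,0],"grip":-1},{"translation":[-13,-35,0],"twist":[0,0,0],"grip":-1},{"translation":[-8,-20,0],"twist":[0,0,0],"grip":-1},{"translation":[-3,-8,0],"twist":[0,0,0],"grip":-1}]' 40
python3 - <<'E'
from h import *
plan([.4235,.324,.17],-.019)
E
```

```text
t: 27.65
tool_pos: [0.4192, 0.3256, 0.2022]
orientation: [3.138, -0.034, -0.029]
force: [1.1, -0.5, -5.1]
opening: 0.0117
t 27.65 tcp [0.4192 0.3256 0.2022] F [ 1.09 -0.49 -5.05] op 0.0117
[[ 1.    -0.022 -0.018]
 [-0.022 -1.    -0.003]
 [-0.018  0.003 -1.   ]]
yaw -0.022 trans mm [ 4.9  1.4 32.1]
twist [ 0.003  0.018 -0.003]
```

```bash
python3 -m pendant '[{"translation":[2,0,5],"twist":[0.003,0.009,0],"grip":-1},{"translation":[2,1,8],"twist":[0,0.008,0],"grip":-1},{"translation":[0,0,8],"twist":[0,0,0],"grip":-1},{"translation":[0,0,4],"twist":[0,0,0],"grip":-1},{"translation":[0,0,0],"twist":[0,0,0],"grip":-1},{"translation":[0,0,0],"twist":[0,0,0],"grip":-1},{"translation":[0,0,0],"twist":[0,0,0],"grip":-1},{"translation":[0,0,0],"twist":[0,0,0],"grip":-1},{"translation":[0,0,0],"twist":[0,0,0],"grip":-1},{"translation":[0,0,0],"twist":[0,0,0],"grip":-1}]' 40
python3 - <<'E'
from h import *
plan([.4235,.324,.161],-.019)
p=snap('scene')[0];q=snap('wrist')[0]
cv2.imwrite('pics/c6.png',np.hstack([cv2.resize(cv2.convertScaleAbs(p[140:350,0:280,::-1],alpha=1.4),(400,300)),cv2.resize(q[:,:,::-1],(400,300))]))
E
```

```text
t: 28.65
tool_pos: [0.4238, 0.3204, 0.1725]
orientation: [3.137, -0.04, -0.004]
force: [-0.3, 0.3, -6.4]
opening: 0.0117
t 28.65 tcp [0.4238 0.3204 0.1725] F [-0.26  0.25 -6.45] op 0.0117
[[ 1.    -0.025 -0.003]
 [-0.025 -1.    -0.004]
 [-0.003  0.004 -1.   ]]
yaw -0.025 trans mm [-0.4 -3.6 11.5]
twist [ 0.004  0.003 -0.006]
```

View pics/c6.png

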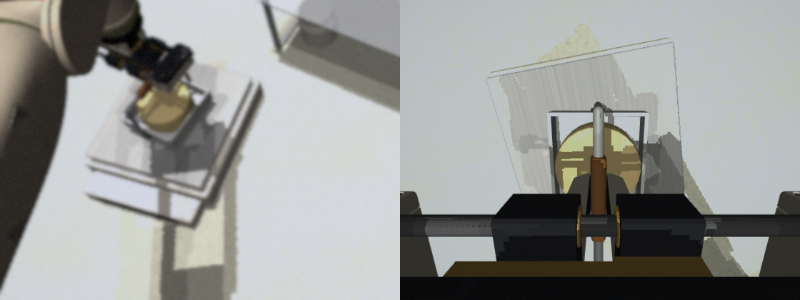

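The carrier hangs level and centred over the plate. I'll check the plate's rear corners in the wrist view, at (487,75) and (674,39), for the centring.

```bash
python3 - <<'E'
from h import *
a=px('wrist',121.8,105,.07);b=px('wrist',383.6,54.6,.07); print(a,b,np.linalg.norm(a-b))
y=(a-b)[:2]/np.linalg.norm((a-b)[:2]); x=np.array([y[1],-y[0]]); print('plate mid',(a+b)[:2]/2-.12*x, px('wrist',121.8,105),px('wrist',383.6,54.6))
E
```

```text
[0.52334318 0.45192764 0.07      ] [0.55700714 0.22757437 0.07      ] 0.2268648345330091
plate mid [0.42150365 0.32194448] [0.52961229 0.48619797 0.00071424] [0.57187198 0.20417349 0.00106499]
```

```bash
python3 -m pendant '[{"translation":[0,-1,2],"twist":[0.003,0.003,0],"grip":-1},{"translation":[0,0,2],"twist":[0,0,0],"grip":-1},{"translation":[0,0,2],"twist":[0,0,0],"grip":-1},{"translation":[0,0,2],"twist":[0,0,0],"grip":-1},{"translation":[0,0,2],"twist":[0,0,0],"grip":-1},{"translation":[0,0,2],"twist":[0,0,0],"grip":-1},{"translation":[0,0,2],"twist":[0,0,0],"grip":-1},{"translation":[0,0,2],"twist":[0,0,0],"grip":-1},{"translation":[0,0,0],"twist":[0,0,0],"grip":-1},{"translation":[0,0,0],"twist":[0,0,0],"grip":-1}]' 40
python3 - <<'E'
from h import *
plan([.4235,.322,.154],-.02)
E
```

```text
t: 29.75
tool_pos: [0.4237, 0.3218, 0.1562]
orientation: [3.141, -0.039, 0.002]
force: [-2.8, -1.4, -2.3]
opening: 0.0116
t 29.75 tcp [0.4237 0.3218 0.1562] F [-2.84 -1.36 -2.27] op 0.0116
[[ 1.    -0.025  0.001]
 [-0.025 -1.    -0.   ]
 [ 0.001  0.    -1.   ]]
yaw -0.025 trans mm [-0.2 -0.2  2.2]
twist [ 0.    -0.001 -0.005]
```

```bash
python3 -m pendant '[{"translation":[0,0,1],"twist":[0,0,0],"grip":-1},{"translation":[0,0,1],"twist":[0,0,0],"grip":-1},{"translation":[0,0,1],"twist":[0,0,0],"grip":-1},{"translation":[0,0,0],"twist":[0,0,0],"grip":-1},{"translation":[0,0,0],"twist":[0,0,0],"grip":-1},{"translation":[0,0,0],"twist":[0,0,0],"grip":-1},{"translation":[0,0,0],"twist":[0,0,0],"grip":-1},{"translation":[0,0,0],"twist":[0,0,0],"grip":-1},{"translation":[0,0,0],"twist":[0,0,0],"grip":-1},{"translation":[0,0,0],"twist":[0,0,0],"grip":-1}]' 40
python3 - <<'E'
from h import *
st()
E
```

```text
t: 30.75
tool_pos: [0.4237, 0.3219, 0.1543]
orientation: [3.141, -0.039, 0.002]
force: [-2.6, -1.9, -0.5]
opening: 0.0116
t 30.75 tcp [0.4237 0.3219 0.1543] F [-2.61 -1.87 -0.46] op 0.0116
[[ 1.    -0.025  0.001]
 [-0.025 -1.    -0.   ]
 [ 0.001  0.    -1.   ]]
```

The weight is on the plate. Next I open, rise straight up and move clear.

```bash
python3 -m pendant '[{"translation":[0,0,0],"twist":[0,0,0],"grip":-0.6},{"translation":[0,0,0],"twist":[0,0,0],"grip":-0.4},{"translation":[0,0,0],"twist":[0,0,0],"grip":0},{"translation":[0,0,0],"twist":[0,0,0],"grip":0.3},{"translation":[0,0,0],"twist":[0,0,0],"grip":0.6},{"translation":[0,0,0],"twist":[0,0,0],"grip":0.6},{"translation":[0,0,0],"twist":[0,0,0],"grip":0.6},{"translation":[0,0,0],"twist":[0,0,0],"grip":0.6},{"translation":[0,0,-8],"twist":[0,0,0],"grip":0.6},{"translation":[0,0,-15],"twist":[0,0,0],"grip":0.6}]' 20
python3 -m pendant '[{"translation":[0,0,-20],"twist":[0,0,0],"grip":0.6},{"translation":[0,0,-25],"twist":[0,0,0],"grip":0.6},{"translation":[0,0,-25],"twist":[0,0,0],"grip":0.6},{"translation":[0,0,-25],"twist":[0,0,0],"grip":0.6},{"translation":[0,20,-10],"twist":[0,0,0],"grip":0.6},{"translation":[0,35,0],"twist":[0,0,0],"grip":0.6},{"translation":[0,45,0],"twist":[0,0,0],"grip":0.6},{"translation":[0,45,0],"twist":[0,0,0],"grip":0.6},{"translation":[0,45,0],"twist":[0,0,0],"grip":0.6},{"translation":[0,40,0],"twist":[0,0,0],"grip":0.6}]' 20
python3 - <<'E'
from h import *
st(); p=snap('top')[0]; P=cloud('top')
m=(P[...,0]>.3)&(P[...,0]<.55)&(P[...,1]>.22)&(P[...,1]<.43)
for lo,hi in((.055,.07),(.085,.1),(.103,.125),(.16,.19)):
    Q=P[m&(P[...,2]>lo)&(P[...,2]<hi)]; print(lo,len(Q),np.percentile(Q,[1,50,99],axis=0).round(4).tolist() if len(Q) else 0)
Q=P[(P[...,0]>.3)&(P[...,0]<.62)&(abs(P[...,1]+.28)<.05)&(P[...,2]>.012)]; print('hook',Q.min(0),Q.max(0))
cv2.imwrite('pics/c7.png',cv2.resize(cv2.convertScaleAbs(p[:,:,::-1],alpha=1.3),(800,600)))
E
```

```text
t: 31.75
tool_pos: [0.4247, 0.3224, 0.1779]
orientation: [-3.14, 0.039, -0.006]
force: [0.1, -0.4, 0.9]
opening: 0.074
t: 32.75
tool_pos: [0.4201, 0.0905, 0.3041]
orientation: [-3.132, 0.024, -0.033]
force: [0.8, -1.2, 0.4]
opening: 0.0743
t 32.75 tcp [0.4201 0.0905 0.3041] F [ 0.84 -1.17  0.38] op 0.0743
[[ 1.    -0.015  0.021]
 [-0.016 -1.     0.009]
 [ 0.021 -0.009 -1.   ]]
0.055 2936 [[0.3703, 0.2225, 0.0581], [0.4918, 0.3252, 0.0633], [0.5466, 0.429, 0.069]]
0.085 252 [[0.3917, 0.266, 0.0852], [0.4623, 0.3178, 0.0921], [0.4884, 0.3771, 0.0993]]
0.103 799 [[0.3888, 0.2808, 0.1038], [0.4261, 0.3148, 0.1089], [0.4846, 0.3661, 0.1144]]
0.16 225 [[0.4027, 0.3145, 0.1653], [0.4396, 0.3189, 0.1786], [0.4908, 0.3268, 0.1855]]
hook [ 0.31748475 -0.28953014  0.01266336] [ 0.56745327 -0.2641144   0.04505589]
```

View pics/c7.png

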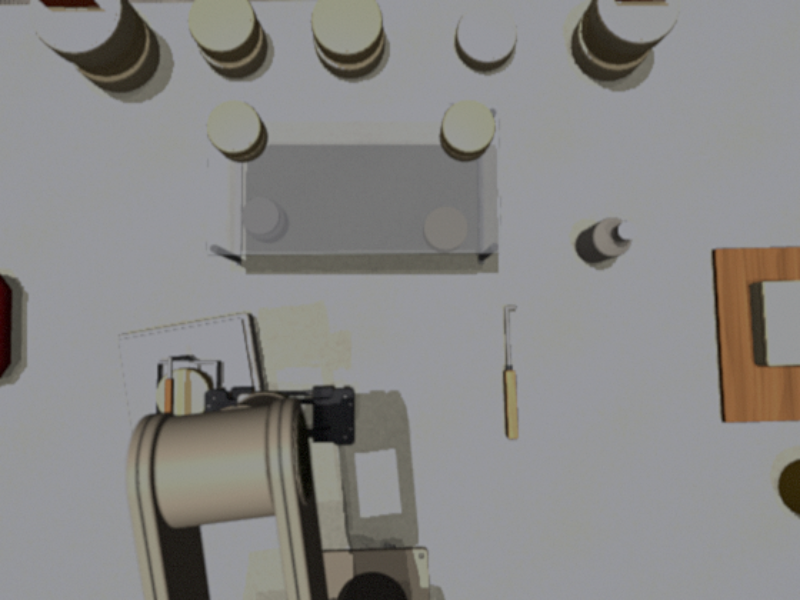

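The final view shows the carrier on the plate and the hook flat at (510,370). The bystanders are where they were and the arm is clear.

```bash
python3 -c "
from plant import robot;print(robot.close_job())"
```

```text
the job is handed in; nothing more can be done
None
```

The carrier is on the scale, the hook is flat on the counter, and I handed the job in at about 33 s. The system reports no verdict.

**What I did:** I picked up the hook and caught the bail's front leg about 56 mm above the counter. I drew the carrier out until its centre was about 75 mm clear of the glass edge. I then laid the hook down, took the carrier by its wooden grip (about 0.66 kg) and lowered it slowly onto the plate.

**Last checks (top camera depth and wrist force):**
- **Carrier:** it stands level, with its centre about 6 mm from the plate's middle. The plate has sunk about 7 mm, which fits the carrier's full weight.
- **Hook:** it lies flat at about (0.41, -0.28).
- **Bystanders:** they look unmoved in the picture; I did not measure their positions again.
- **Robot:** the arm and gripper are clear of everything. The largest force reading at the end of a move while drawing the carrier out was about 4 N.

**Disagreement:** my first pixel estimate of the plate's middle was 9 mm off in y from the depth measurement. I used the depth value (0.421, 0.324), and a later wrist-camera check at (0.4215, 0.322) agreed with it. No check failed.

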